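# Swing out the prop leg of the wide pattern stand

### The job

Two small wooden pattern stands are on the worktop with their backs toward you, each with a prop leg on its back that is still nearly folded. Push the prop leg of the wider, taller stand outward until it is fully open against its stop, without forcing it or the board, and leave it there. Leave the smaller stand's leg as it is, and do not knock the spool of teal thread over or away.

Things in the scene. Friction and masses are not known exactly. Their poses are not given: they have to be found in the camera images.
- wide_stand: Wider stand, pale wood, fixed: upright board 150 mm wide, 115 high, 10 thick, chart and 43 mm deep ledge on its front. Origin: middle of the board's width and thickness, at worktop height. x out of the front, y along the width, z up; yaw -0.35 to 0.55 rad, back (-x) to the robot. The leg's upright hinge axis is at (-12, 0) mm. Folded, the leg points along +y, 65 mm past the board's edge.
- wide_stand_leg (a joint): Its leg's angle a, rad: 0 folded along the board, 1.2 open at the stop; starts 0.1 to 0.4. Upright leaf 7 mm thick, 100 high, 140 long from the hinge axis, ending in a 12 mm round post. From the hinge it points to (-sin a, cos a) of the stand's frame. Push its board side, coming down past the board's edge. Turns easily (about 1 N at its end), stays where left.
- small_stand_leg_end (a point): Top of the free end of the leg of the smaller stand, 68 mm above the worktop (same design as the wide one; board 95 mm wide, 80 high; leg 95 long, starts 0.1 to 0.4 rad from folded). Its leg is to be left alone. That stand is about 0.3 m to the left or right of the wide one.
- spool: Wooden spool of teal thread standing loose on the worktop, nearer the robot than the stands; 37 mm across, 50 mm high, origin at the centre of its underside, z up. To be left standing where it is.
There are look-alikes about, which are no part of the job. What is shaped like the spool but green or yellow is not meant.

How it is judged:
At the end, for the whole second after the job is handed in: The wide stand's leg is within 0.17 rad (10 degrees) of its stop at 1.2 rad and at rest, the end of the small stand's leg is within 20 mm of where it was, and the spool stands upright within 30 mm of where it was (value of joint wide_stand_leg above 1.03 rad and velocity of joint wide_stand_leg below 0.05 rad/s and distance of small_stand_leg_end from where it was at the start of the episode below 0.02 m and angle between spool's own z axis and vertical below 0.3 rad and distance of spool from where it was at the start of the episode below 0.03 m); the robot touches nothing.
It fails at once if the smaller stand's leg is moved by more than 20 mm at its end (distance of small_stand_leg_end from where it was at the start of the episode above 0.02 m).
It fails at once if the spool is knocked over or moved more than 30 mm (distance of spool from where it was at the start of the episode above 0.03 m or angle between spool's own z axis and vertical above 0.3 rad).
It fails at once if the wide stand or its leg is forced: the fingers press on it with more than 30 N (contact force between the fingers and wide_stand above 30 N).
It also fails if it takes over 35 s, if anything falls off the work surface, if the arm or the gripper's body presses on something with over 40 N, if the wrist force passes 120 N, or if a joint passes its speed limit or range.

### The arm

A 7-joint arm with a two-finger parallel gripper is mounted at the origin on a cart in front of the work surface, level with it; the furniture and walls round the work are solid. World frame = base frame: x ahead of the robot, y to its left, z up, the work surface at z = 0. Lengths are in m, angles in rad, forces in N, time in s.
With the tool pointing down it reaches from about 0.425 to 0.95 m from the base axis. Payload 4.7 kg.
Tool frame: the origin (TCP) lies between the finger pads; the fingertips stand 25 mm ahead of it and the grasp point (between the pads) lies 6 mm ahead of it; z points along the fingers, y is the line along which they close (so a half turn about z gives the same grasp; the last joint's range is limited). The gripper opens to 85 mm and grips with 20 to 120 N. Pads are 22 mm wide; open, the fingers measure 114 mm over their backs; the gripper's body (76 mm by 85 mm) begins 54 mm behind the grasp point. The pads swing forward as they close: fully open they stand 13 mm farther back than shut.
Start: joints at [1.216, 0.469, -0.049, 1.532, 0.024, 1.141, -0.082], TCP at [0.216, -0.639, 0.256] pointing down, gripper open.
Joint ranges: [-2.59, 2.59], [-0.33, 1.99], [-1.39, 1.29], [0.1, 2.45], [-1.04, 4.18], [0.21, 1.99], [-2.66, 2.66]. Speed limits (rad/s): [2.57, 2.57, 3.14, 3.14, 3.14, 3.14, 3.14].

### API

Orientations are given as a 3x3 rotation matrix whose columns are the frame's x, y, z axes.
In Python, from rig import * gives the robot as it stands. Calls block until the motion is done:
- movep(position, orientation): joint-space move of the TCP to a pose.
- move_l(position, attitude=None, feed=0.15, until_force=None): straight line of the TCP; attitude=None keeps the orientation; feed is the mean speed in m/s. With until_force (N) it stops when the force on the tool has changed by that much, and returns True; else False.
- move_joints(angles): joint-space move.
- command_gripper(opening, newtons=None): finger opening in m; newtons is the grip in N (None keeps the last); returns when the fingers have stopped.
- sleep(seconds).
- inverse_kinematics(position, orientation): joint angles nearest the present ones, or None.
- sense(): the state.
- camera(name): name is "scene" or "top" or "wrist"; returns (picture, depth): 420x560x3 uint8, red, green, blue; 420x560 float32, m along the optical axis (not along the pixel's ray), 0 where there is no reading.
- camera_params(name): a dict with "K" (3x3 intrinsics, pixels), "position" and "rotation" of the camera in the world; the wrist camera has in their place "tool_from_camera" (4x4, takes a point from camera to tool coordinates, whose origin is the TCP and whose axes are the flange's). Camera axes: x right, y down, z forward; pixel columns grow to the right and rows downward; lengths in m; the calibration is good to about 2 mm. A picture is of the moment at which its call begins: read the wrist's pose just before it. camera_params takes no time and is no camera call.
A pose or a line that the arm cannot do raises Unreachable and nothing moves.
- finish_job(): hands the job in; it is judged then, once.
The state is a dict: "time_s": time; "joint_pos": joint angles; "qd": joint speeds; "joint_efforts": joint torques, N m; "position": TCP position; "tcp_rot": TCP orientation; "wrist_force": force on the tool from outside, world axes, zero at the start; "ft_torque": the same for the moment, N m; "finger_gap": finger opening in m; "gripper_force": force on a finger pad.
Only numpy, scipy, OpenCV 4.12 (cv2) and the standard library are available. Lean on these libraries where they do the work, as an engineer would, in place of code of your own. Each camera call takes 0.05 s, during which the arm holds its last target. There are 200 camera calls.

## Working session

There is one attempt and no reset: what is moved stays moved. The work goes in short steps, each a Python script; the robot and the scene stay as the last script left them, time stands still between calls to the robot, and variables do not carry over. Pictures are saved under pics/ and viewed, at most 10 in all, crops included, and the job is handed in when it is done.

```bash
mkdir -p pics
cat > h.py <<'E'
from rig import *
import numpy as np, cv2
def cloud(name):
    im,d=camera(name); p=camera_params(name); K=p["K"]
    v,u=np.mgrid[:d.shape[0],:d.shape[1]]
    c=np.stack([(u-K[0][2])/K[0][0]*d,(v-K[1][2])/K[1][1]*d,d],-1)
    w=c@np.array(p["rotation"]).T+np.array(p["position"]); w[d==0]=np.nan
    return im,d,w
E
python3 - <<'E'
from h import *
for n in("scene","top"):
    im,d,w=cloud(n); cv2.imwrite(f"pics/{n}.png",im[:,:,::-1]); np.savez(f"{n}.npz",im=im,w=w)
    print(n,camera_params(n)["position"])
print(sense()["time_s"])
E
```

```text
scene [-0.24295801  0.54297969  0.72606245]
top [ 0.35421399 -0.06312753  1.01920443]
0.1
```

View pics/scene.png

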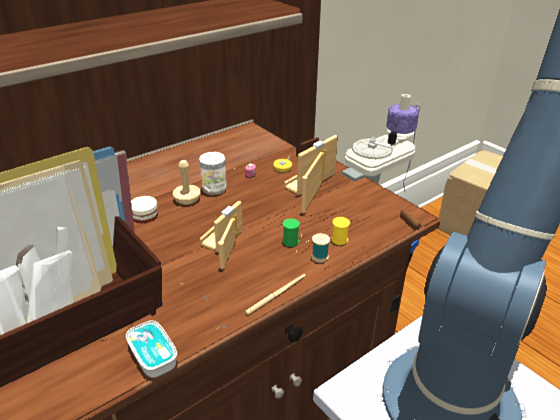

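View pics/top.png

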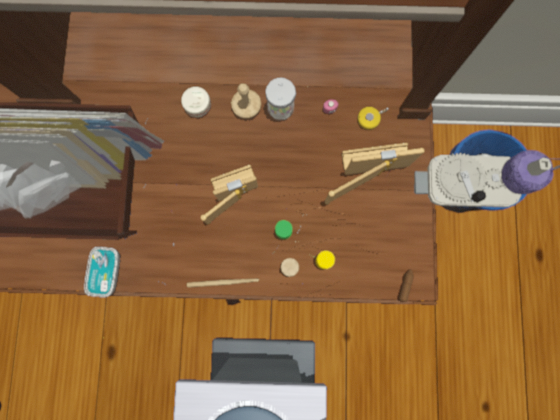

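The top view shows two candidates. The wide stand's board spans about (345–423,155), with its leg end at (328,200). The small stand is at (235,182), with its leg end at (205,218). The teal spool is at (290,267), and the green (284,230) and yellow (326,260) ones are the look-alikes. I'll measure the wide stand and check it in a crop.

Run:
```python
import numpy as np, cv2
z=np.load("top.npz"); im,w=z["im"],z["w"]
cv2.imwrite("pics/crop.png",cv2.resize(im[130:290,190:440,::-1],None,fx=3,fy=3,interpolation=cv2.INTER_NEAREST))
def rect(n,u0,u1,v0,v1,z0,z1):
    p=w[v0:v1,u0:u1].reshape(-1,3); p=p[(p[:,2]>z0)&(p[:,2]<z1)]
    r=cv2.minAreaRect(p[:,:2].astype(np.float32)); print(n,len(p),p[:,2].max().round(3),cv2.boxPoints(r).round(3).tolist(),np.round(r[1],3),p[:,:2].mean(0).round(3))
rect("wide board",320,430,130,215,.107,.125)
rect("wide leg",320,430,130,215,.088,.1055)
rect("small board",195,265,150,230,.074,.09)
rect("small leg",195,265,150,230,.06,.072)
rect("spool",275,302,255,282,.04,.06)
rect("green",272,296,218,243,.03,.06)
rect("yellow",314,338,248,272,.03,.06)
```

```text
wide board 419 0.123 [[0.6079999804496765, -0.19699999690055847], [0.6299999952316284, -0.3449999988079071], [0.6460000276565552, -0.34200000762939453], [0.6240000128746033, -0.19499999284744263]] [0.016 0.149] [ 0.626 -0.269]
wide leg 425 0.105 [[0.5389999747276306, -0.1550000011920929], [0.6340000033378601, -0.34200000762939453], [0.6800000071525574, -0.3179999887943268], [0.5860000252723694, -0.13099999725818634]] [0.052 0.21 ] [ 0.594 -0.231]
small board 262 0.088 [[0.5370000004768372, 0.0860000029206276], [0.5740000009536743, -0.0010000000474974513], [0.5889999866485596, 0.004999999888241291], [0.5519999861717224, 0.09200000017881393]] [0.017 0.094] [0.562 0.045]
small leg 235 0.072 [[0.4869999885559082, 0.1080000028014183], [0.5759999752044678, 0.0020000000949949026], [0.597000002861023, 0.019999999552965164], [0.5080000162124634, 0.12600000202655792]] [0.028 0.139] [0.53  0.068]
spool 244 0.055 [[0.37299999594688416, -0.0689999982714653], [0.3889999985694885, -0.10000000149011612], [0.42100000381469727, -0.08299999684095383], [0.4050000011920929, -0.052000001072883606]] [0.035 0.035] [ 0.397 -0.076]
green 230 0.054 [[0.46000000834465027, -0.04399999976158142], [0.460999995470047, -0.07800000160932541], [0.4950000047683716, -0.07699999958276749], [0.4950000047683716, -0.0430000014603138]] [0.035 0.034] [ 0.478 -0.061]
yellow 239 0.055 [[0.3970000147819519, -0.1340000033378601], [0.39800000190734863, -0.17000000178813934], [0.4320000112056732, -0.16899999976158142], [0.4309999942779541, -0.13300000131130219]] [0.034 0.036] [ 0.415 -0.151]
```

View pics/crop.png

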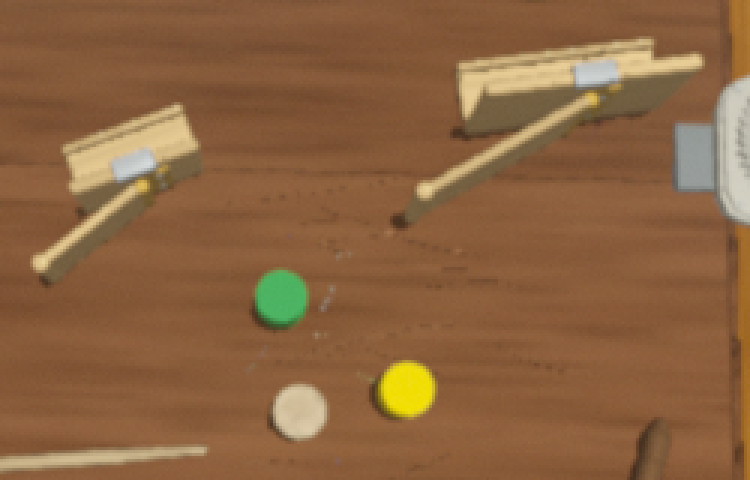

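The crop confirms it. The wider stand's leg runs from the hinge at crop (595,100) to its end at (425,188). The spools are clear of the sweep and lower than my planned fingertip height. Next I'll fit the leg angle, close the gripper and go above the gap.

```bash
cat >> h.py <<'E'
yaw=0.148; C=np.array([.6265,-.270]); X=np.array([np.cos(yaw),np.sin(yaw)]); H=C-.012*X
def pose(a,d,z,r=.108,s=1):
    t=yaw+a; l=np.array([-np.sin(t),np.cos(t)]); n=np.array([np.cos(t),np.sin(t)])
    p=H+r*l+d*n; R=np.array([[-n[0]*s,l[0]*s,0],[-n[1]*s,l[1]*s,0],[0,0,-1.]])
    return np.array([*p,z]),R
def legangle(w):
    q=w.reshape(-1,3); q=q[(q[:,2]>.090)&(q[:,2]<.107)]; v=q[:,:2]-H
    y=np.array([-X[1],X[0]]); r=np.hypot(*v.T); a=np.arctan2(-v@X,v@y)
    m=(r>.04)&(r<.15)&(a>.05)&(a<1.5); return np.median(a[m]),np.percentile(a[m],[10,90]),r[m].max(),m.sum()
E
python3 - <<'E'
from h import *
w=np.load("top.npz")["w"]
print(legangle(w), w[192:195,331:334].reshape(-1,3).round(3)[4])
a=legangle(w)[0]
for s in(1,-1):
    for aa,d,z in((a,.034,.22),(a,.034,.093),(1.2,.012,.093)):
        q=inverse_kinematics(*pose(aa,d,z,s=s)); print(s,aa,None if q is None else np.round(q,2),pose(aa,d,z)[0].round(3))
E
```

```text
(np.float64(0.3932739192270389), array([0.35627063, 0.42764147]), np.float64(0.13910987079483358), np.int64(191)) [ 0.546 -0.159  0.1  ]
1 0.3932739192270389 [ 0.97  0.69 -1.18  1.69  0.67  1.23  1.75] [ 0.588 -0.162  0.22 ]
1 0.3932739192270389 [ 0.96  0.9  -1.18  1.79  0.93  1.13  1.57] [ 0.588 -0.162  0.093]
1 1.2 [-0.39  0.78  1.11  1.99 -0.87  0.96 -2.2 ] [ 0.512 -0.236  0.093]
-1 0.3932739192270389 [ 0.49  0.43 -0.39  1.72  0.19  1.03 -0.99] [ 0.588 -0.162  0.22 ]
-1 0.3932739192270389 [ 0.46  0.57 -0.35  1.82  0.27  0.8  -1.06] [ 0.588 -0.162  0.093]
-1 1.2 [ 0.69  0.52 -0.43  1.93  0.31  0.75 -0.15] [ 0.512 -0.236  0.093]
```

Run:
```python
from h import *
command_gripper(0.0,20)
movep(*pose(.39,.034,.24,s=-1))
im,d=camera("wrist"); cv2.imwrite("pics/wrist1.png",im[:,:,::-1])
p=camera_params("wrist"); s=sense(); T=np.eye(4);T[:3,:3]=s["tcp_rot"];T[:3,3]=s["position"]
M=T@np.array(p["tool_from_camera"]); K=p["K"]
v,u=np.mgrid[:420,:560]; c=np.stack([(u-K[0][2])/K[0][0]*d,(v-K[1][2])/K[1][1]*d,d],-1)
w=c@M[:3,:3].T+M[:3,3]; w[d==0]=np.nan
print(legangle(w)); print(s["time_s"],s["position"],s["finger_gap"])
g=[]
for q in [pose(.39,.034,.068)[0],pose(.39,0,.1,r=.134)[0]]:
    x=np.linalg.inv(M)@np.append(q,1); g.append((K@(x[:3]/x[2]))[:2].round())
print(g)
```

```text
(np.float64(0.382594611387874), array([0.35810773, 0.42798352]), np.float64(0.13882765548309103), np.int64(1218))
3.0833 [ 0.58819497 -0.16321349  0.23991159] -6.316060871210763e-05
[array([275., 192.]), array([245., 239.])]
```

View pics/wrist1.png

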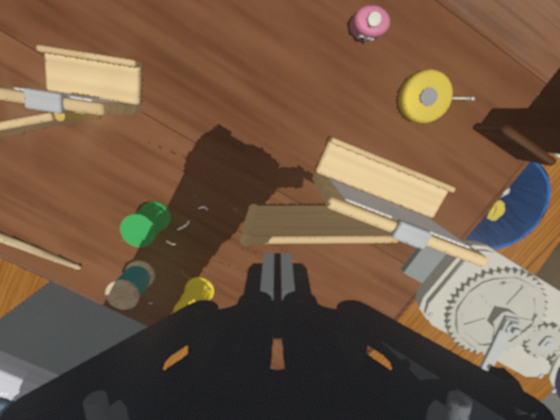

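The wrist view shows the leg's end post at (247,238), as predicted. The descent point (275,192) lies in the clear gap between the leaf and the board edge at (325,195). I'll go down and sweep.

Run:
```python
from h import *
hit=move_l(pose(.39,.034,.093,s=-1)[0],feed=.1,until_force=6)
print("down",hit,sense()["time_s"])
if not hit:
    hit=move_l(pose(.39,.016,.093,s=-1)[0],feed=.05,until_force=6); print("touch",hit,sense()["wrist_force"])
    if not hit:
        for a in np.arange(.49,1.16,.11):
            hit=move_l(*pose(a,.016,.093,s=-1),feed=.035,until_force=6)
            s=sense(); print(a.round(2),hit,np.round(s["wrist_force"],1),round(s["time_s"],1))
            if hit: break
im,d,w=cloud("top"); print(legangle(w)); cv2.imwrite("pics/top2.png",cv2.resize(im[110:290,190:440,::-1],None,fx=3,fy=3))
```

```text
down False 4.7
touch False [-0.19176971 -1.23915645 -0.60555413]
0.49 False [-0.2  0.3  0.4] 5.7
0.6 False [-0.1  0.9 -0. ] 6.2
0.71 False [0.  0.7 0.1] 6.7
0.82 False [ 0.5 -0.1  0.2] 7.1
0.93 False [-0.6 -0.5 -0.2] 7.6
1.04 False [0.1 0.2 0.5] 8.1
1.15 False [1.  0.6 0. ] 8.6
(np.float64(1.1711839513791196), array([0.96565322, 1.18177761]), np.float64(0.13719071562385066), np.int64(5))
```

Run:
```python
from h import *
for a in (1.19,1.23,1.27):
    hit=move_l(*pose(a,.016,.093,s=-1),feed=.015,until_force=4)
    print(a,hit,np.round(sense()["wrist_force"],1))
    if hit: break
a=min(a,1.2)
move_l(*pose(a-.12,.022,.093,s=-1),feed=.06)
p,R=pose(a-.12,.022,.25,s=-1); move_l(p,feed=.15)
movep([.35,-.5,.3],R)
im,d,w=cloud("top"); print(legangle(w),sense()["time_s"]); cv2.imwrite("pics/top3.png",cv2.resize(im[110:290,190:440,::-1],None,fx=3,fy=3))
```

```text
1.19 False [-0.4  1.   0.3]
1.23 True [0.1 0.5 0.5]
(np.float64(1.2056443400481909), array([1.16991385, 1.24320662]), np.float64(0.1388819290754815), np.int64(202)) 12.4667
```

View pics/top3.png

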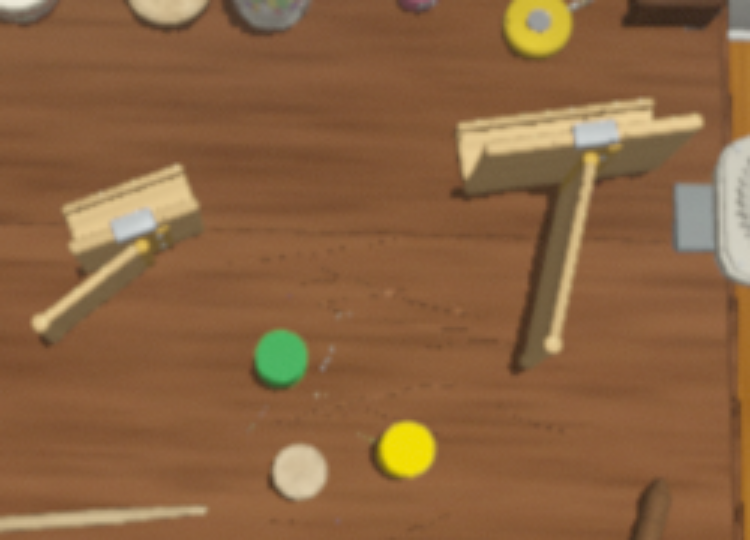

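The wide leg is now open, with its end at crop (553,345) and a measured angle of 1.21 rad. The small leg at (40,323) and the spool at (300,472) haven't moved, so I'm handing it in.

```bash
python3 -c "
from rig import *
print(finish_job())"
```

```text
the job is handed in; nothing more can be done
None
```

The wide stand's leg is open against its stop at about 1.2 rad, the small stand's leg and the teal spool look unmoved in the final camera view, and the job was handed in at about 12.5 s; no verdict was returned.

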